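# Line up the conical flasks by size

## Robot

A 6-joint arm with a two-finger parallel gripper is mounted at the origin on the work surface. World frame = base frame: x ahead of the robot, y to its left, z up, the work surface at z = 0. Lengths are in m, angles in rad, forces in N, time in s.
With the tool pointing down it reaches from about 0.325 to 0.9 m from the base axis. Payload 3.5 kg.
Tool frame: the origin (TCP) lies on the centre line of the jaws, within the pads' length; the fingertips stand 22 mm ahead of it and the grasp point (between the pads) lies 3 mm ahead of it; z points along the fingers, y is the direction in which the jaws open and shut (so a half turn about z gives the same grasp; the last joint's range is limited). The gripper opens to 85 mm and grips with 20 to 120 N. Pads are 22 mm wide; open, the fingers measure 114 mm over their backs; the gripper's body (76 mm by 85 mm) begins 54 mm behind the grasp point. The pads swing forward as they close: fully open they stand 13 mm farther back than shut.
Start: joints at [1.229, 0.276, -0.026, 1.268, 0, 1.467], TCP at [0.148, 0.607, 0.253] pointing down, gripper open.
Joint ranges: [-3.12, 3.12], [-0.85, 1.88], [-1.08, 1.24], [-1.95, 2.15], [-1.57, 1.53], [-3.14, 3.14]. Speed limits (rad/s): [2.57, 2.57, 3.14, 3.14, 3.14, 3.14].

## Interface

Orientations are given as a unit quaternion [x, y, z, w].
In Python, from rig import manip gives the robot as it stands.
- The arm moves only by the tool send_rows, never from a script. Its argument "motion" is a list of rows, each an object with "gripper": the closure, from 0 (fully open) to 1 (shut); "delta_pos": the shift along the tool's x, y, z in mm, a list of three; "delta_rot": the turn, a rotation vector about the tool's x, y, z in rad, a list of three. A call has 1 to 5 rows; each row is the pose to reach, as a shift and turn from the pose commanded when the call began, along the tool's axes at that moment; what a row does not reach only later rows make up. A row lasts 1/8 s, in which the tool goes at most 62.5 mm and 10.7 degrees, less where a joint would pass 70% of its speed; a pose out of reach is approached as far as the arm can. A call with a gripper value outside its range is refused whole. The fingers move at their own pace and stop on an object; "newtons" is the grip in N (left out, the last holds). Time passes only in rows, so rows that repeat a pose let the fingers close. It gives the time, the measured TCP pose, the force and the opening at its end, in the units of the state.
- manip.sense(): the state, without advancing time (a new reading comes with each control period).
- manip.get_image(name): name is "side" or "top"; returns the picture (480x640x3 uint8, blue, green, red); there is no depth.
- manip.get_calibration(name): a dict with "camera_matrix" (3x3 intrinsics, pixels), "dist_coeffs" ([k1, k2, p1, p2, k3] as OpenCV has them; the pictures are not rectified), "R" (3x3) and "t" (3): a world point X has camera coordinates R X + t. Camera axes: x right, y down, z forward; pixel columns grow to the right and rows downward; lengths in m; the calibration is good to about 2 mm. A picture is of the moment at which its call begins. get_calibration takes no time and is no camera call.
- manip.job_done(): hands the job in, once; it reports no verdict.
The state is a dict: "clock": time; "joint_positions": joint angles; "dq": joint speeds; "joint_efforts": joint torques, N m; "ee_pos": TCP position; "tcp_rot": TCP orientation; "force": force on the tool from outside, world axes, zero at the start; "wrist_torque": the same for the moment, N m; "opening": finger opening in m.
Only numpy, scipy, OpenCV 4.12 (cv2) and the standard library are available. Lean on these libraries where they do the work, as an engineer would, in place of code of your own. Each camera call takes 0.05 s, during which the arm holds its last target. There are 200 camera calls.

## Task

Stand the four stoppered conical flasks in a row on the blue board, in order of size: the largest on the end mark nearest the blue test-tube rack, then each smaller one on the next mark, down to the smallest at the other end. Set each one upright and centred on its mark's white dot; knock no flask over, and leave the small white crucible that stands among them where it is.

Things in the scene. Friction and masses are not known exactly. Their poses are not given: they have to be found in the camera images.
- flask_a: The largest of four loose stoppered conical flasks, white plastic, black rubber stopper: base diameter 80 mm, cone narrowing up to 95 mm, then a straight neck of 24 mm diameter to the rim at 130 mm, stopper of 24 mm diameter on top; 144 mm tall overall, about 110 g. Round: its yaw means nothing. Origin: centre of its underside, z up; starts upright on the table.
- flask_b: The second largest of four loose stoppered conical flasks, white plastic, black rubber stopper: base diameter 66 mm, cone narrowing up to 72 mm, then a straight neck of 22 mm diameter to the rim at 104 mm, stopper of 22 mm diameter on top; 118 mm tall overall, about 80 g. Round: its yaw means nothing. Origin: centre of its underside, z up; starts upright on the table.
- flask_c: The second smallest of four loose stoppered conical flasks, white plastic, black rubber stopper: base diameter 52 mm, cone narrowing up to 52 mm, then a straight neck of 20 mm diameter to the rim at 82 mm, stopper of 20 mm diameter on top; 96 mm tall overall, about 55 g. Round: its yaw means nothing. Origin: centre of its underside, z up; starts upright on the table.
- flask_d: The smallest of four loose stoppered conical flasks, white plastic, black rubber stopper: base diameter 42 mm, cone narrowing up to 37 mm, then a straight neck of 18 mm diameter to the rim at 65 mm, stopper of 18 mm diameter on top; 79 mm tall overall, about 40 g. Round: its yaw means nothing. Origin: centre of its underside, z up; starts upright on the table.
- mark0: Fixed black rubber disc, 88 mm across, 2 mm thick, white 12 mm dot at its centre, in a row of four, 100 mm apart, on the blue board: the end mark on the +y side (left seen from the robot). Origin: centre of its underside; its top is 2 mm above that, 12 mm above the table. y axis: along the row towards mark0; x axis: towards the rail. The board is 100 x 420 x 10 mm, with a rail 20 mm high along its far edge, 50 mm from the marks' centres.
- mark1: Fixed black rubber disc, 88 mm across, 2 mm thick, white 12 mm dot at its centre, in a row of four, 100 mm apart, on the blue board: the second mark from the +y end. Origin: centre of its underside; its top is 2 mm above that, 12 mm above the table. y axis: along the row towards mark0; x axis: towards the rail.
- mark2: Fixed black rubber disc, 88 mm across, 2 mm thick, white 12 mm dot at its centre, in a row of four, 100 mm apart, on the blue board: the third mark from the +y end. Origin: centre of its underside; its top is 2 mm above that, 12 mm above the table. y axis: along the row towards mark0; x axis: towards the rail.
- mark3: Fixed black rubber disc, 88 mm across, 2 mm thick, white 12 mm dot at its centre, in a row of four, 100 mm apart, on the blue board: the end mark on the -y side (right seen from the robot). Origin: centre of its underside; its top is 2 mm above that, 12 mm above the table. y axis: along the row towards mark0; x axis: towards the rail.
- rack: Fixed blue test-tube rack, 200 x 90 mm, 75 mm high, with white-capped clear tubes up to 141 mm high; stands beyond one end of the row (left or right), a black mortar (124 mm across, pestle up to 130 mm high) beyond the other. The largest flask goes to the end nearest this rack. Origin: centre of its underside; long side along its x.
- crucible: Small loose white porcelain crucible, 36 mm across, 29 mm high, standing among the flasks; leave it in place. Origin: centre of its underside. Also among the flasks: a glass dish 44 mm across, 14 mm high, and a spare black stopper 26 mm across, 22 mm high.
Mind the look-alikes: they are no part of the job. What is shaped like the flask_c but orange or purple is not meant. What is shaped like the rack but yellow is not meant.

How it is judged:
By the outcome, as a careful person would: the job done as asked, in the order asked, and still so for the second after the job is handed in, with the robot touching nothing.
It also fails if it takes over 112 s, if anything falls off the work surface, if the arm or the gripper's body presses on something with over 40 N, if the wrist force passes 120 N, or if a joint passes its speed limit or range.

## Working session

There is one attempt and no reset: what is moved stays moved. The work goes in short steps, Python scripts to look and compute and a tool call to move; the robot and the scene stay as the last step left them, time stands still between calls to the robot, and variables do not carry over. Pictures are saved under pics/ and viewed, about 12 in all and at most 16, crops included, and the job is handed in when it is done.

Besides the shell and the picture viewer there is one more tool, called as name([rows], argument=value, ...), one row to a line, values as JSON. send_rows: Moves the arm, as the interface text tells. Its arguments: {"type":"object","properties":{"motion":{"type":"array"},"newtons":{"type":"number"}},"required":["motion"]}

```bash
mkdir -p pics; cat > h.py <<'E'
import numpy as np, cv2
from rig import manip
def cal(n):
    c=manip.get_calibration(n); return [np.array(c[k],float) for k in("camera_matrix","dist_coeffs","R","t")]
def ray(n,uv):
    K,D,R,t=cal(n); p=cv2.undistortPoints(np.array([[uv]],float),K,D)[0,0]
    return -R.T@t, R.T@np.array([p[0],p[1],1.])
def onz(n,uv,z):
    o,d=ray(n,uv); return o+d*(z-o[2])/d[2]
def proj(n,X):
    K,D,R,t=cal(n); return cv2.projectPoints(np.array([X],float),cv2.Rodrigues(R)[0],t,K,D)[0].ravel()
E
python3 - <<'E'
from h import *
for n in("top","side"):
    cv2.imwrite(f"pics/{n}0.png",manip.get_image(n)); o,d=ray(n,(320,240)); print(n,o.round(3),d.round(2))
s=manip.sense(); print(s)
E
```

```text
top [ 0.302 -0.042  1.433] [ 0.12  0.   -0.99]
side [0.404 0.847 0.92 ] [ 0.06 -0.7  -0.71]
{'clock': 0.1, 'joint_positions': array([ 1.22862370e+00,  2.77096975e-01, -2.77938293e-02,  1.26801441e+00,
       -7.81985374e-06,  1.46739566e+00]), 'dq': array([-0.00115097,  0.00072389,  0.00356123, -0.00119254,  0.0001196 ,
       -0.00042636]), 'joint_efforts': array([ 1.06057760e-04, -4.46708536e+01,  2.96128178e+01,  8.44588329e-03,
       -7.51962375e-05, -6.45765947e-07]), 'ee_pos': array([0.14759763, 0.60661107, 0.25222303]), 'tcp_rot': array([ 1.19102510e-01,  9.92881403e-01, -1.02924788e-03, -2.29164274e-04]), 'force': array([0.0553607 , 0.46742257, 0.32787941]), 'wrist_torque': array([ 0.0088398 , -0.03377145, -0.00701592]), 'opening': 0.08534100988607314}
```

View pics/top0.png

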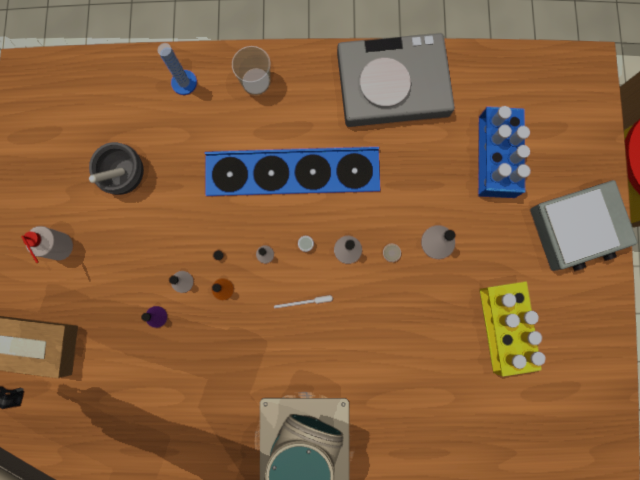

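View pics/side0.png

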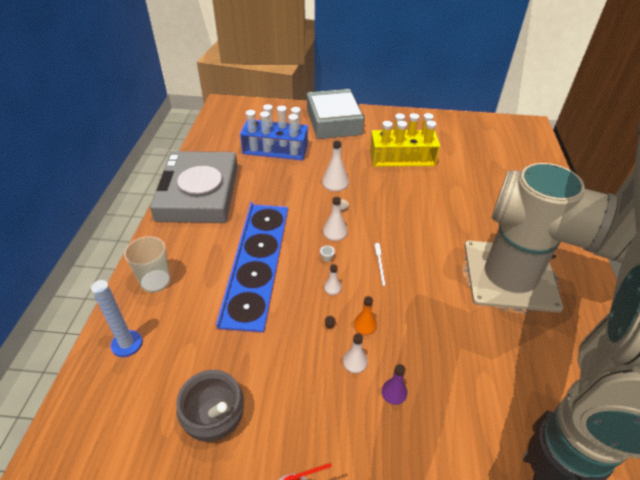

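Top view shows:
- **Flasks:** a (438,242) with its stopper at (450,236), b (347,250), d (265,254), c (181,282).
- **Look-alikes and clutter:** orange (222,289), purple (155,317), spare stopper (218,255), crucible (306,243), dish (392,252).
- **Racks:** the blue one is at right (502,152), the yellow one at (514,330). The mortar is at left.
- **Order:** the rack is on the -y end, so a→mark3, b→mark2, c→mark1, d→mark0.

```bash
cat > m.py <<'E'
from h import *
def dark(im,c,r=9,light=False):
    x0,y0=int(c[0])-r,int(c[1])-r; g=im[y0:y0+2*r+1,x0:x0+2*r+1].max(2) if not light else im[y0:y0+2*r+1,x0:x0+2*r+1].min(2)
    m=(g>110 if light else g<55).astype(np.uint8)
    n,l,s,ce=cv2.connectedComponentsWithStats(m)
    if n<2: return None
    k=min(range(1,n),key=lambda i:np.hypot(*(ce[i]-r))-0.1*s[i,4]); return ce[k]+[x0,y0],s[k,4]
def tri(a,b):
    o1,d1=ray("top",a);o2,d2=ray("side",b); d1/=np.linalg.norm(d1); d2/=np.linalg.norm(d2)
    s=np.linalg.lstsq(np.c_[d1,-d2],o2-o1,rcond=None)[0]; p,q=o1+s[0]*d1,o2+s[1]*d2
    return (p+q)/2,np.linalg.norm(p-q)
E
python3 - <<'E'
from m import *
T,S=cv2.imread("pics/top0.png"),cv2.imread("pics/side0.png")
F=dict(a=((450,236),(337,144),.144),b=((350,245),(337,201),.118),c=((175,280),(358,338),.096),d=((261,251),(334,268),.079))
for k,(u,v,h) in F.items():
    a,b=dark(T,u),dark(S,v); p,e=tri(a[0],b[0])
    print(k,a,b,"tri",p.round(4),round(e,4),"top@z",onz("top",a[0],h-.006).round(4),"side",onz("side",b[0],h-.006).round(4))
for i,(u,v) in enumerate([((229,174),(246,307)),((271,173),(254,274)),((313,172),(261,245)),((354,171),(267,219))]):
    a,b=dark(T,u,7,True),dark(S,v,6,True)
    print(i,a,b,onz("top",a[0],.012).round(4),onz("side",b[0],.012).round(4))
for n,u,z in(("cruc",(306,243),.029),("dish",(392,252),.014),("stop",(218,255),.022),("orange stp",(217,287),.09),("purple",(147,317),.09)): print(n,onz("top",u,z).round(3))
cv2.imwrite("pics/crop1.png",cv2.resize(T[220:330,130:470],None,fx=2.3,fy=2.3,interpolation=cv2.INTER_CUBIC))
E
```

```text
Traceback (most recent call last):
TypeError: 'NoneType' object is not subscriptable
```

```bash
sed -i 's/g<55/g<80/' m.py
python3 - <<'E'
from m import *
T,S=cv2.imread("pics/top0.png"),cv2.imread("pics/side0.png")
cv2.imwrite("pics/crop1.png",cv2.resize(T[220:330,130:470],None,fx=2.3,fy=2.3,interpolation=cv2.INTER_CUBIC))
F=dict(a=((450,236),(337,144),.144),b=((350,245),(337,201),.118),c=((175,280),(358,338),.096),d=((261,251),(334,268),.079))
for k,(u,v,h) in F.items():
    a,b=dark(T,u),dark(S,v)
    if a is None or b is None: print(k,a,b); continue
    p,e=tri(a[0],b[0])
    print(k,a,b,"tri",p.round(4),round(e,4),"top@z",onz("top",a[0],h-.006).round(4),"side",onz("side",b[0],h-.006).round(4))
for i,(u,v) in enumerate([((229,174),(246,307)),((271,173),(254,274)),((313,172),(261,245)),((354,171),(267,219))]):
    a,b=dark(T,u,7,True),dark(S,v,6,True)
    print(i,a,b,onz("top",a[0],.012).round(4),onz("side",b[0],.012).round(4))
for n,u,z in(("cruc",(306,243),.029),("dish",(392,252),.014),("stop",(218,255),.022),("orange stp",(217,287),.09),("purple",(147,317),.09)): print(n,onz("top",u,z).round(3))
E
```

```text
a (array([448.92079208, 235.07920792]), np.int32(101)) (array([336.5, 144.5]), np.int32(32)) tri [ 0.468  -0.3172  0.1369] 0.001 top@z [ 0.4683 -0.317   0.138 ] side [ 0.4674 -0.3155  0.138 ]
b (array([349.6097561 , 244.48780488]), np.int32(82)) (array([336.03846154, 200.88461538]), np.int32(26)) tri [ 0.4511 -0.1039  0.1105] 0.0015 top@z [ 0.4516 -0.1038  0.112 ] side [ 0.4502 -0.102   0.112 ]
c (array([173.66666667, 279.72463768]), np.int32(69)) (array([357.39130435, 338.80434783]), np.int32(46)) tri [0.3753 0.289  0.0874] 0.002 top@z [0.3761 0.2883 0.09  ] side [0.3744 0.2909 0.09  ]
d (array([262.32653061, 251.40816327]), np.int32(49)) (array([333.30434783, 268.82608696]), np.int32(23)) tri [0.4403 0.0917 0.0695] 0.0022 top@z [0.441  0.0913 0.073 ] side [0.4391 0.0949 0.073 ]
0 (array([229.09090909, 173.90909091]), np.int32(22)) (array([245.9       , 305.96666667]), np.int32(30)) [0.6347 0.1791 0.012 ] [0.6328 0.1786 0.012 ]
1 (array([270.72727273, 172.5       ]), np.int32(22)) (array([253.69230769, 273.5       ]), np.int32(26)) [0.6374 0.0787 0.012 ] [0.6348 0.0789 0.012 ]
2 (array([312.25, 171.25]), np.int32(20)) (array([260.60869565, 244.2173913 ]), np.int32(23)) [ 0.6397 -0.0209  0.012 ] [ 0.6371 -0.0224  0.012 ]
3 (array([354.09090909, 170.09090909]), np.int32(22)) (array([266.5, 218.5]), np.int32(20)) [ 0.6421 -0.121   0.012 ] [ 0.6399 -0.1218  0.012 ]
cruc [ 0.465 -0.006  0.029]
dish [ 0.445 -0.208  0.014]
stop [0.438 0.201 0.022]
orange stp [0.36 0.19 0.09]
purple [0.293 0.347 0.09 ]
```

View pics/crop1.png

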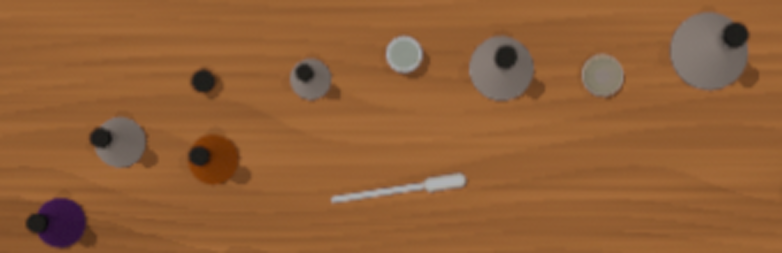

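The crop confirms four white flasks of decreasing size (a, b, c, d by diameter) and separate orange and purple ones. Triangulated stopper heights agree with the given sizes. I'll start with flask c, which is the nearest.

```bash
cat > d.py <<'E'
import sys
from h import *
from scipy.spatial.transform import Rotation as Ro
F=dict(a=(.468,-.3165,.125),b=(.451,-.103,.101),c=(.3755,.2895,.081),d=(.440,.093,.065))
M=dict(m0=(.6338,.179),m1=(.636,.0788),m2=(.6384,-.0217),m3=(.641,-.1214))
def go(x,y,z):
    s=manip.sense(); R=Ro.from_quat(s["tcp_rot"]); print("tool mm",(R.inv().apply(np.array([x,y,z])-s["ee_pos"])*1000).round(1),"tilt",(R.as_matrix()[:,2]).round(3),"t",s["clock"])
if __name__=="__main__": go(*map(float,sys.argv[1:4]))
E
python3 d.py .3755 .2895 .20
```

```text
tool mm [-296.4 -254.1   52.7] tilt [-0.001 -0.002 -1.   ] t 0.1
```

send_rows([
  {"gripper": 0, "delta_pos": [-60, -50, 0], "delta_rot": [0, 0, 0]},
  {"gripper": 0, "delta_pos": [-105, -90, 0], "delta_rot": [0, 0, 0]},
  {"gripper": 0, "delta_pos": [-150, -130, 10], "delta_rot": [0, 0, 0]},
  {"gripper": 0, "delta_pos": [-195, -170, 25], "delta_rot": [0, 0, 0]},
  {"gripper": 0, "delta_pos": [-235, -205, 40], "delta_rot": [0, 0, 0]},
], newtons=30)

```text
clock: 0.72
ee_pos: [0.3263, 0.3539, 0.214]
tcp_rot: [0.119, 0.993, 0.0, 0.0]
force: [1.0, 0.4, 0.7]
opening: 0.0855
```

send_rows([
  {"gripper": 0, "delta_pos": [-35, -28, 7], "delta_rot": [0, 0, 0]},
  {"gripper": 0, "delta_pos": [-61, -49, 13], "delta_rot": [0, 0, 0]},
  {"gripper": 0, "delta_pos": [-61, -49, 13], "delta_rot": [0, 0, 0]},
  {"gripper": 0, "delta_pos": [-61, -49, 13], "delta_rot": [0, 0, 0]},
])

```text
clock: 1.23
ee_pos: [0.3728, 0.2937, 0.2012]
tcp_rot: [0.119, 0.993, 0.0, -0.0]
force: [-1.0, 0.4, -0.2]
opening: 0.0856
```

```bash
python3 d.py .3755 .2895 .081
```

```text
tool mm [ -3.7  -3.5 120.2] tilt [-0.001  0.    -1.   ] t 1.225
```

send_rows([
  {"gripper": 0, "delta_pos": [0, 0, 25], "delta_rot": [0, 0, 0]},
  {"gripper": 0, "delta_pos": [0, 0, 50], "delta_rot": [0, 0, 0]},
  {"gripper": 0, "delta_pos": [0, 0, 65], "delta_rot": [0, 0, 0]},
  {"gripper": 0, "delta_pos": [0, 0, 65], "delta_rot": [0, 0, 0]},
])

```text
clock: 1.72
ee_pos: [0.3719, 0.2936, 0.1353]
tcp_rot: [0.118, 0.993, -0.001, -0.001]
force: [-0.9, 0.1, 0.1]
opening: 0.0855
```

```bash
python3 - <<'E'
from h import *
from d import go
go(.3755,.2895,.081)
S=manip.get_image("side"); cv2.imwrite("pics/s1.png",cv2.resize(S[240:440,260:480],None,fx=3,fy=3,interpolation=cv2.INTER_CUBIC))
go(.3755,.2895,.081)
E
```

```text
tool mm [-4.6 -3.  54.3] tilt [-0.002 -0.001 -1.   ] t 1.725
tool mm [-3.7 -3.7 55.3] tilt [-0.001 -0.    -1.   ] t 1.775
```

View pics/s1.png

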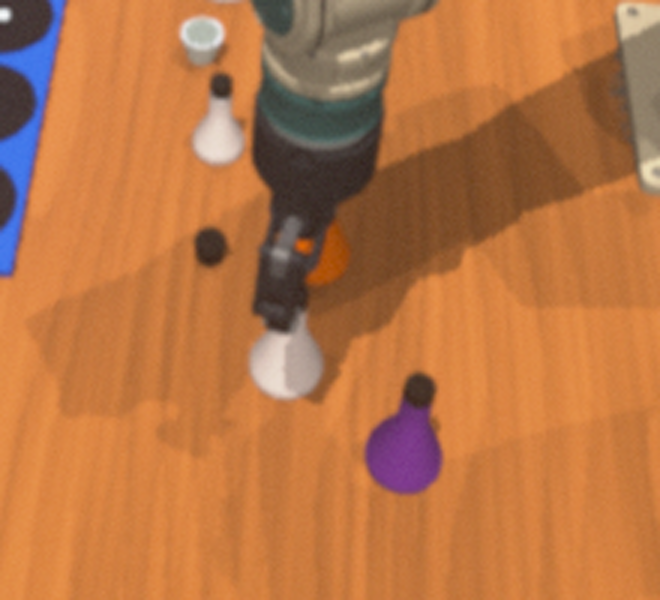

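The finger is just above flask c's neck (crop 285,325). I'll correct a few mm and descend.

send_rows([
  {"gripper": 0, "delta_pos": [-4, -3.5, 10], "delta_rot": [0, 0, 0]},
  {"gripper": 0, "delta_pos": [-4, -3.5, 35], "delta_rot": [0, 0, 0]},
  {"gripper": 0, "delta_pos": [-4, -3.5, 55], "delta_rot": [0, 0, 0]},
  {"gripper": 0, "delta_pos": [-4, -3.5, 55], "delta_rot": [0, 0, 0]},
])

```text
clock: 2.28
ee_pos: [0.3754, 0.2884, 0.0802]
tcp_rot: [0.119, 0.993, -0.001, -0.001]
force: [-0.4, -0.2, 0.5]
opening: 0.0853
```

send_rows([
  {"gripper": 0.5, "delta_pos": [0, 0, 0], "delta_rot": [0, 0, 0]},
  {"gripper": 0.7, "delta_pos": [0, 0, 0], "delta_rot": [0, 0, 0]},
  {"gripper": 1, "delta_pos": [0, 0, 0], "delta_rot": [0, 0, 0]},
  {"gripper": 1, "delta_pos": [0, 0, 0], "delta_rot": [0, 0, 0]},
  {"gripper": 1, "delta_pos": [0, 0, 0], "delta_rot": [0, 0, 0]},
])

```text
clock: 2.9
ee_pos: [0.3767, 0.2894, 0.082]
tcp_rot: [0.119, 0.993, 0.0, 0.0]
force: [-0.6, -0.9, 5.0]
opening: 0.019
```

```bash
python3 d.py .3755 .2895 .081
```

```text
tool mm [ 1.2 -0.2  1. ] tilt [ 0.001  0.    -1.   ] t 2.9
```

send_rows([
  {"gripper": 1, "delta_pos": [0, 0, -15], "delta_rot": [0, 0, 0]},
  {"gripper": 1, "delta_pos": [0, 0, -40], "delta_rot": [0, 0, 0]},
  {"gripper": 1, "delta_pos": [0, 0, -65], "delta_rot": [0, 0, 0]},
  {"gripper": 1, "delta_pos": [0, 0, -80], "delta_rot": [0, 0, 0]},
  {"gripper": 1, "delta_pos": [0, 0, -80], "delta_rot": [0, 0, 0]},
])

```text
clock: 3.52
ee_pos: [0.3772, 0.2897, 0.1627]
tcp_rot: [0.119, 0.993, 0.001, 0.001]
force: [-0.4, -0.1, -0.4]
opening: 0.019
```

```bash
python3 d.py .636 .0788 .160
```

```text
tool mm [-301.4 -143.7    3. ] tilt [ 0.003  0.001 -1.   ] t 3.525
```

send_rows([
  {"gripper": 1, "delta_pos": [-18, -9, 0], "delta_rot": [0, 0, 0]},
  {"gripper": 1, "delta_pos": [-54, -26, 0], "delta_rot": [0, 0, 0]},
  {"gripper": 1, "delta_pos": [-95, -45, 0], "delta_rot": [0, 0, 0]},
  {"gripper": 1, "delta_pos": [-136, -65, 0], "delta_rot": [0, 0, 0]},
  {"gripper": 1, "delta_pos": [-177, -84, 0], "delta_rot": [0, 0, 0]},
])

```text
clock: 4.15
ee_pos: [0.5284, 0.1645, 0.1599]
tcp_rot: [0.119, 0.993, -0.0, -0.001]
force: [-0.3, 0.7, -0.9]
opening: 0.0191
```

send_rows([
  {"gripper": 1, "delta_pos": [-41, -19, 0], "delta_rot": [0, 0, 0]},
  {"gripper": 1, "delta_pos": [-80, -38, 0], "delta_rot": [0, 0, 0]},
  {"gripper": 1, "delta_pos": [-110, -53, 2], "delta_rot": [0, 0, 0]},
  {"gripper": 1, "delta_pos": [-124, -60, 3], "delta_rot": [0, 0, 0]},
  {"gripper": 1, "delta_pos": [-124, -60, 3], "delta_rot": [0, 0, 0]},
])

```text
clock: 4.78
ee_pos: [0.6342, 0.0778, 0.1572]
tcp_rot: [0.12, 0.993, 0.0, -0.001]
force: [-0.5, 0.0, -0.6]
opening: 0.0194
```

```bash
python3 - <<'E'
from h import *
from d import go
S=manip.get_image("side"); T=manip.get_image("top")
cv2.imwrite("pics/s2.png",np.hstack([cv2.resize(S[190:340,190:340],(400,400)),cv2.resize(T[110:260,220:370],(400,400))]))
go(.636,.0788,.160)
E
```

```text
tool mm [-2.6  0.7 -2.3] tilt [-0.002  0.    -1.   ] t 4.875
```

View pics/s2.png

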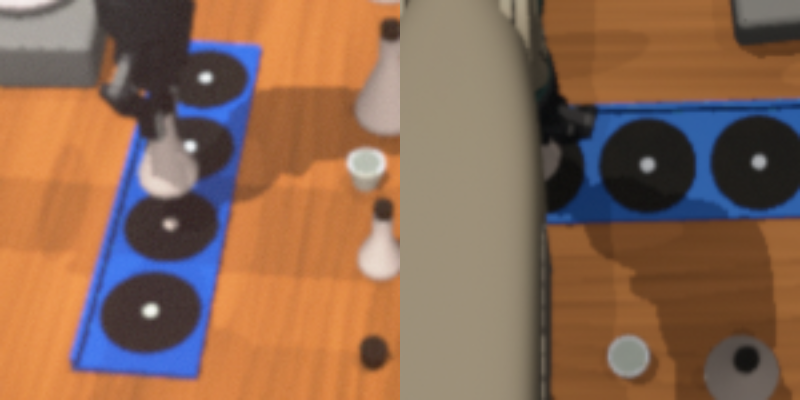

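Side view: flask c hangs upright over mark1, base at about (253,258) in the full picture. Descending.

```bash
python3 - <<'E'
from h import *
print(onz("side",(253,257.5),.078)); 
from d import go
go(.636,.0788,.094)
E
```

```text
[0.62957675 0.08600738 0.078     ]
tool mm [-2.8  0.7 63.7] tilt [-0.002  0.    -1.   ] t 4.875
```

send_rows([
  {"gripper": 1, "delta_pos": [-2, 0, 15], "delta_rot": [0, 0, 0]},
  {"gripper": 1, "delta_pos": [-2, 0, 35], "delta_rot": [0, 0, 0]},
  {"gripper": 1, "delta_pos": [-2, 0, 52], "delta_rot": [0, 0, 0]},
  {"gripper": 1, "delta_pos": [-2, 0, 60], "delta_rot": [0, 0, 0]},
  {"gripper": 1, "delta_pos": [-2, 0, 60], "delta_rot": [0, 0, 0]},
])

```text
clock: 5.5
ee_pos: [0.6358, 0.0778, 0.0974]
tcp_rot: [0.119, 0.993, -0.0, -0.001]
force: [-0.1, 0.3, -1.0]
opening: 0.0187
```

```bash
python3 - <<'E'
from d import *
go(.636,.0788,.093); S=manip.get_image("side"); go(.636,.0788,.093)
cv2.imwrite("pics/s3.png",cv2.resize(S[200:320,200:320],(480,480),interpolation=cv2.INTER_CUBIC))
E
```

```text
tool mm [0.1 1.  4.4] tilt [-0.002  0.    -1.   ] t 5.5
tool mm [0.8 0.9 5.3] tilt [-0. -0. -1.] t 5.55
```

View pics/s3.png

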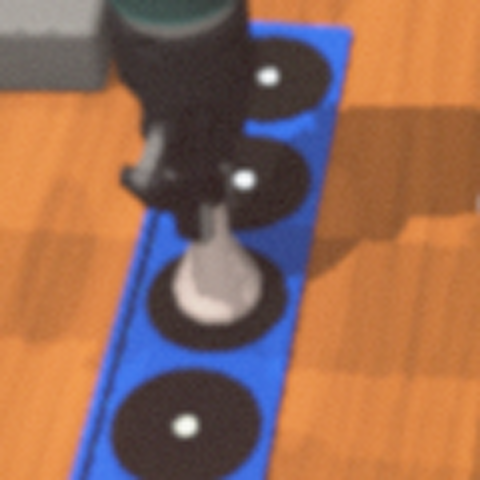

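Flask c is upright and centred over the disc (crop 217,292 against the disc centre at 218,300, still about 5 mm up). I'll lower it gently.

send_rows([
  {"gripper": 1, "delta_pos": [0, 0.5, 2], "delta_rot": [0, 0, 0]},
  {"gripper": 1, "delta_pos": [0, 0.5, 4], "delta_rot": [0, 0, 0]},
  {"gripper": 1, "delta_pos": [0, 0.5, 4.5], "delta_rot": [0, 0, 0]},
])

```text
clock: 5.92
ee_pos: [0.6368, 0.078, 0.094]
tcp_rot: [0.119, 0.993, 0.0, 0.0]
force: [-0.8, -0.3, 3.2]
opening: 0.0192
```

send_rows([
  {"gripper": 1, "delta_pos": [0, 0, 0], "delta_rot": [0, 0, 0]},
])

```text
clock: 6.05
ee_pos: [0.6369, 0.078, 0.0941]
tcp_rot: [0.119, 0.993, 0.0, 0.0]
force: [0.5, -0.2, 0.1]
opening: 0.0192
```

send_rows([
  {"gripper": 1, "delta_pos": [0, 0, 1], "delta_rot": [0, 0, 0]},
  {"gripper": 1, "delta_pos": [0, 0, 1], "delta_rot": [0, 0, 0]},
  {"gripper": 1, "delta_pos": [0, 0, 1], "delta_rot": [0, 0, 0]},
])

```text
clock: 6.42
ee_pos: [0.637, 0.0781, 0.094]
tcp_rot: [0.119, 0.993, -0.0, 0.0]
force: [-1.7, -0.1, 5.5]
opening: 0.0191
```

Contact at 5.5 N. Release gently and raise.

send_rows([
  {"gripper": 0.7, "delta_pos": [0, 0, 0], "delta_rot": [0, 0, 0]},
  {"gripper": 0.5, "delta_pos": [0, 0, 0], "delta_rot": [0, 0, 0]},
  {"gripper": 0.3, "delta_pos": [0, 0, 0], "delta_rot": [0, 0, 0]},
  {"gripper": 0.1, "delta_pos": [0, 0, 0], "delta_rot": [0, 0, 0]},
  {"gripper": 0, "delta_pos": [0, 0, 0], "delta_rot": [0, 0, 0]},
])

```text
clock: 7.05
ee_pos: [0.6367, 0.0781, 0.0928]
tcp_rot: [0.119, 0.993, -0.0, -0.0]
force: [-0.1, -0.5, 0.2]
opening: 0.0855
```

send_rows([
  {"gripper": 0, "delta_pos": [0, 0, -20], "delta_rot": [0, 0, 0]},
  {"gripper": 0, "delta_pos": [0, 0, -50], "delta_rot": [0, 0, 0]},
  {"gripper": 0, "delta_pos": [0, 0, -85], "delta_rot": [0, 0, 0]},
  {"gripper": 0, "delta_pos": [0, 0, -105], "delta_rot": [0, 0, 0]},
  {"gripper": 0, "delta_pos": [0, 0, -105], "delta_rot": [0, 0, 0]},
])

```text
clock: 7.68
ee_pos: [0.6383, 0.0781, 0.2001]
tcp_rot: [0.119, 0.993, 0.0, 0.002]
force: [0.7, -0.4, 0.2]
opening: 0.0855
```

```bash
python3 d.py .44 .093 .18
```

```text
tool mm [196.3 -32.5  19.2] tilt [ 0.005  0.    -1.   ] t 7.675
```

send_rows([
  {"gripper": 0, "delta_pos": [30, -5, 0], "delta_rot": [0, 0, 0]},
  {"gripper": 0, "delta_pos": [80, -13, 5], "delta_rot": [0, 0, 0]},
  {"gripper": 0, "delta_pos": [130, -21, 15], "delta_rot": [0, 0, 0]},
  {"gripper": 0, "delta_pos": [175, -29, 20], "delta_rot": [0, 0, 0]},
  {"gripper": 0, "delta_pos": [196, -32, 20], "delta_rot": [0, 0, 0]},
])

```text
clock: 8.3
ee_pos: [0.4341, 0.0933, 0.1753]
tcp_rot: [0.119, 0.993, -0.001, -0.003]
force: [0.2, 0.6, 0.5]
opening: 0.0854
```

send_rows([
  {"gripper": 0, "delta_pos": [0, 0, 20], "delta_rot": [0, 0, 0]},
  {"gripper": 0, "delta_pos": [0, 0, 50], "delta_rot": [0, 0, 0]},
  {"gripper": 0, "delta_pos": [0, 0, 65], "delta_rot": [0, 0, 0]},
  {"gripper": 0, "delta_pos": [0, 0, 65], "delta_rot": [0, 0, 0]},
])

```text
clock: 8.8
ee_pos: [0.437, 0.0932, 0.1111]
tcp_rot: [0.119, 0.993, -0.0, -0.002]
force: [0.3, 0.4, 0.6]
opening: 0.0857
```

```bash
python3 - <<'E'
from d import *
S=manip.get_image("side"); go(.44,.093,.065)
cv2.imwrite("pics/s4.png",cv2.resize(S[180:340,210:370],(560,560),interpolation=cv2.INTER_CUBIC))
E
```

```text
tool mm [-1.9  0.2 47.2] tilt [-0.002 -0.    -1.   ] t 8.85
```

View pics/s4.png

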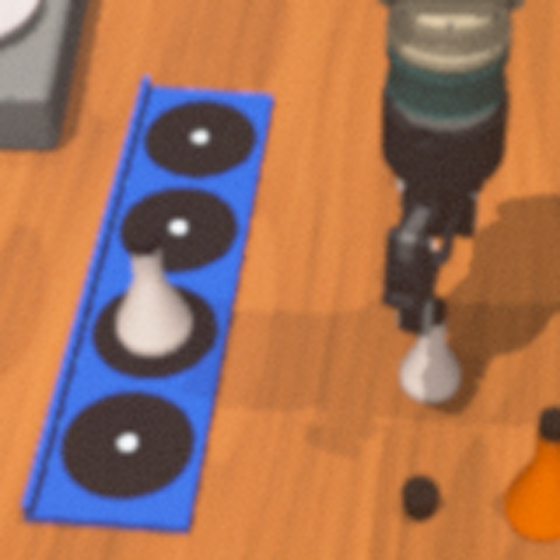

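Flask c stands upright on mark1 (crop 153,328). The jaws are above d (432,330). Descend and grip.

send_rows([
  {"gripper": 0, "delta_pos": [-2, 0, 15], "delta_rot": [0, 0, 0]},
  {"gripper": 0, "delta_pos": [-2, 0, 35], "delta_rot": [0, 0, 0]},
  {"gripper": 0, "delta_pos": [-2, 0, 46], "delta_rot": [0, 0, 0]},
  {"gripper": 0, "delta_pos": [-2, 0, 46], "delta_rot": [0, 0, 0]},
])

```text
clock: 9.35
ee_pos: [0.44, 0.0928, 0.0661]
tcp_rot: [0.119, 0.993, -0.0, -0.001]
force: [0.0, 0.0, -0.2]
opening: 0.0855
```

send_rows([
  {"gripper": 0.5, "delta_pos": [0, 0, 0], "delta_rot": [0, 0, 0]},
  {"gripper": 0.7, "delta_pos": [0, 0, 0], "delta_rot": [0, 0, 0]},
  {"gripper": 1, "delta_pos": [0, 0, 0], "delta_rot": [0, 0, 0]},
  {"gripper": 1, "delta_pos": [0, 0, 0], "delta_rot": [0, 0, 0]},
  {"gripper": 1, "delta_pos": [0, 0, 0], "delta_rot": [0, 0, 0]},
])

```text
clock: 9.98
ee_pos: [0.4409, 0.0929, 0.0671]
tcp_rot: [0.119, 0.993, 0.0, 0.0]
force: [-0.8, 0.1, 2.1]
opening: 0.0172
```

send_rows([
  {"gripper": 1, "delta_pos": [0, 0, -15], "delta_rot": [0, 0, 0]},
  {"gripper": 1, "delta_pos": [0, 0, -40], "delta_rot": [0, 0, 0]},
  {"gripper": 1, "delta_pos": [0, 0, -65], "delta_rot": [0, 0, 0]},
  {"gripper": 1, "delta_pos": [0, 0, -80], "delta_rot": [0, 0, 0]},
  {"gripper": 1, "delta_pos": [0, 0, -80], "delta_rot": [0, 0, 0]},
])

```text
clock: 10.6
ee_pos: [0.4418, 0.093, 0.1483]
tcp_rot: [0.119, 0.993, 0.0, 0.002]
force: [-0.6, 0.8, 0.3]
opening: 0.0169
```

```bash
python3 d.py .6338 .179 .145
```

```text
tool mm [-166.2  129.     4. ] tilt [ 0.003  0.    -1.   ] t 10.6
```

send_rows([
  {"gripper": 1, "delta_pos": [-20, 20, 0], "delta_rot": [0, 0, 0]},
  {"gripper": 1, "delta_pos": [-55, 48, 0], "delta_rot": [0, 0, 0]},
  {"gripper": 1, "delta_pos": [-93, 75, 0], "delta_rot": [0, 0, 0]},
  {"gripper": 1, "delta_pos": [-130, 102, 0], "delta_rot": [0, 0, 0]},
  {"gripper": 1, "delta_pos": [-158, 122, 2], "delta_rot": [0, 0, 0]},
])

```text
clock: 11.22
ee_pos: [0.6241, 0.1747, 0.1433]
tcp_rot: [0.119, 0.993, -0.0, -0.001]
force: [-0.0, -0.3, -0.2]
opening: 0.017
```

send_rows([
  {"gripper": 1, "delta_pos": [-9, 7, 0], "delta_rot": [0, 0, 0]},
  {"gripper": 1, "delta_pos": [-9, 7, 15], "delta_rot": [0, 0, 0]},
  {"gripper": 1, "delta_pos": [-9, 7, 35], "delta_rot": [0, 0, 0]},
  {"gripper": 1, "delta_pos": [-9, 7, 50], "delta_rot": [0, 0, 0]},
  {"gripper": 1, "delta_pos": [-9, 7, 50], "delta_rot": [0, 0, 0]},
])

```text
clock: 11.85
ee_pos: [0.6308, 0.1781, 0.0923]
tcp_rot: [0.119, 0.993, -0.001, -0.003]
force: [-1.0, -1.2, -0.4]
opening: 0.017
```

```bash
python3 - <<'E'
from d import *
go(.6338,.179,.079); S=manip.get_image("side"); go(.6338,.179,.079)
cv2.imwrite("pics/s5.png",cv2.resize(S[220:340,200:320],(480,480),interpolation=cv2.INTER_CUBIC))
E
```

```text
tool mm [-2.8  1.7 13.2] tilt [-0.005 -0.001 -1.   ] t 11.85
tool mm [-1.6  1.1 14.6] tilt [-0.003 -0.    -1.   ] t 11.9
```

View pics/s5.png

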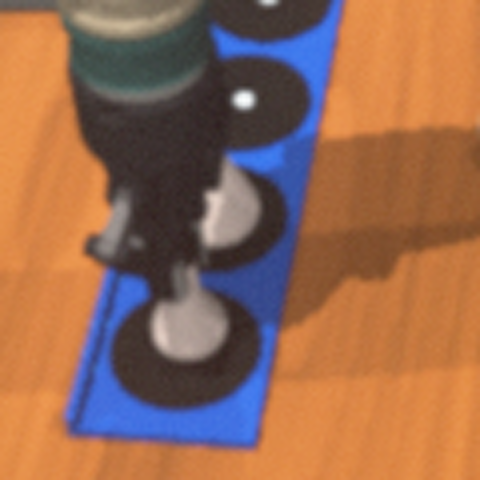

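Flask d hangs above mark0 (crop 190,335). Lower it.

send_rows([
  {"gripper": 1, "delta_pos": [-1.5, 1, 5], "delta_rot": [0, 0, 0]},
  {"gripper": 1, "delta_pos": [-1.5, 1, 10], "delta_rot": [0, 0, 0]},
  {"gripper": 1, "delta_pos": [-1.5, 1, 12], "delta_rot": [0, 0, 0]},
  {"gripper": 1, "delta_pos": [-1.5, 1, 13], "delta_rot": [0, 0, 0]},
  {"gripper": 1, "delta_pos": [-1.5, 1, 13], "delta_rot": [0, 0, 0]},
])

```text
clock: 12.52
ee_pos: [0.6352, 0.1794, 0.0819]
tcp_rot: [0.119, 0.993, 0.0, 0.0]
force: [0.0, -0.4, 0.7]
opening: 0.0171
```

send_rows([
  {"gripper": 1, "delta_pos": [0, 0, 0.5], "delta_rot": [0, 0, 0]},
  {"gripper": 1, "delta_pos": [0, 0, 1], "delta_rot": [0, 0, 0]},
  {"gripper": 1, "delta_pos": [0, 0, 1], "delta_rot": [0, 0, 0]},
])

```text
clock: 12.9
ee_pos: [0.6351, 0.1793, 0.0808]
tcp_rot: [0.119, 0.993, 0.0, -0.0]
force: [-0.0, 0.1, -0.4]
opening: 0.0171
```

send_rows([
  {"gripper": 1, "delta_pos": [0, 0, 1], "delta_rot": [0, 0, 0]},
  {"gripper": 1, "delta_pos": [0, 0, 2], "delta_rot": [0, 0, 0]},
  {"gripper": 1, "delta_pos": [0, 0, 2], "delta_rot": [0, 0, 0]},
])

```text
clock: 13.28
ee_pos: [0.6352, 0.1793, 0.0792]
tcp_rot: [0.119, 0.993, 0.0, 0.0]
force: [-1.7, -0.7, 2.6]
opening: 0.0168
```

send_rows([
  {"gripper": 0.7, "delta_pos": [0, 0, 0], "delta_rot": [0, 0, 0]},
  {"gripper": 0.5, "delta_pos": [0, 0, 0], "delta_rot": [0, 0, 0]},
  {"gripper": 0.3, "delta_pos": [0, 0, 0], "delta_rot": [0, 0, 0]},
  {"gripper": 0.1, "delta_pos": [0, 0, 0], "delta_rot": [0, 0, 0]},
  {"gripper": 0, "delta_pos": [0, 0, 0], "delta_rot": [0, 0, 0]},
])

```text
clock: 13.9
ee_pos: [0.6351, 0.1793, 0.0788]
tcp_rot: [0.119, 0.993, 0.0, 0.0]
force: [0.5, 0.3, 0.0]
opening: 0.0856
```

send_rows([
  {"gripper": 0, "delta_pos": [0, 0, -20], "delta_rot": [0, 0, 0]},
  {"gripper": 0, "delta_pos": [0, 0, -50], "delta_rot": [0, 0, 0]},
  {"gripper": 0, "delta_pos": [0, 0, -90], "delta_rot": [0, 0, 0]},
  {"gripper": 0, "delta_pos": [0, 0, -130], "delta_rot": [0, 0, 0]},
  {"gripper": 0, "delta_pos": [0, 0, -130], "delta_rot": [0, 0, 0]},
])

```text
clock: 14.52
ee_pos: [0.6385, 0.18, 0.2155]
tcp_rot: [0.119, 0.993, 0.002, 0.005]
force: [0.5, 0.3, 0.4]
opening: 0.0855
```

```bash
python3 d.py .451 -.103 .2
```

```text
tool mm [ 115.4 -319.3   13. ] tilt [ 0.011  0.002 -1.   ] t 14.525
```

send_rows([
  {"gripper": 0, "delta_pos": [10, -28, 0], "delta_rot": [0, 0, 0]},
  {"gripper": 0, "delta_pos": [27, -75, 3], "delta_rot": [0, 0, 0]},
  {"gripper": 0, "delta_pos": [44, -122, 6], "delta_rot": [0, 0, 0]},
  {"gripper": 0, "delta_pos": [61, -169, 8], "delta_rot": [0, 0, 0]},
  {"gripper": 0, "delta_pos": [78, -216, 10], "delta_rot": [0, 0, 0]},
])

```text
clock: 15.15
ee_pos: [0.5069, -0.0132, 0.1989]
tcp_rot: [0.119, 0.993, -0.0, -0.0]
force: [-0.1, -1.0, -0.5]
opening: 0.0854
```

send_rows([
  {"gripper": 0, "delta_pos": [16, -45, 0], "delta_rot": [0, 0, 0]},
  {"gripper": 0, "delta_pos": [32, -87, 0], "delta_rot": [0, 0, 0]},
  {"gripper": 0, "delta_pos": [37, -103, 0], "delta_rot": [0, 0, 0]},
  {"gripper": 0, "delta_pos": [37, -103, 20], "delta_rot": [0, 0, 0]},
  {"gripper": 0, "delta_pos": [37, -103, 40], "delta_rot": [0, 0, 0]},
])

```text
clock: 15.78
ee_pos: [0.4486, -0.1034, 0.1589]
tcp_rot: [0.119, 0.993, 0.0, 0.001]
force: [0.6, -0.8, 0.5]
opening: 0.0854
```

```bash
python3 - <<'E'
from d import *
S=manip.get_image("side"); go(.451,-.103,.101)
cv2.imwrite("pics/s6.png",cv2.resize(S[150:330,200:380],(540,540),interpolation=cv2.INTER_CUBIC))
E
```

```text
tool mm [-4.6  0.6 55. ] tilt [-0.003  0.002 -1.   ] t 15.825
```

View pics/s6.png

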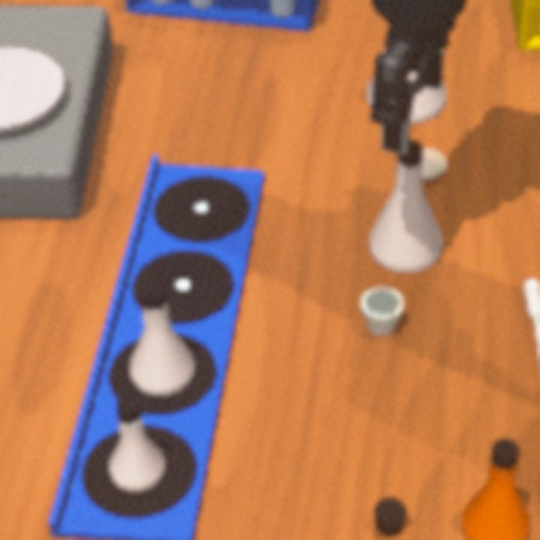

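c and d both stand on their discs, and the jaws are over b (400,150). Descend and grip.

send_rows([
  {"gripper": 0, "delta_pos": [-3.5, 0, 15], "delta_rot": [0, 0, 0]},
  {"gripper": 0, "delta_pos": [-3.5, 0, 40], "delta_rot": [0, 0, 0]},
  {"gripper": 0, "delta_pos": [-3.5, 0, 55], "delta_rot": [0, 0, 0]},
  {"gripper": 0, "delta_pos": [-3.5, 0, 55], "delta_rot": [0, 0, 0]},
])

```text
clock: 16.32
ee_pos: [0.4506, -0.1037, 0.1027]
tcp_rot: [0.119, 0.993, 0.0, -0.001]
force: [-0.0, -0.6, 0.5]
opening: 0.0854
```

send_rows([
  {"gripper": 0.5, "delta_pos": [0, 0, 0], "delta_rot": [0, 0, 0]},
  {"gripper": 0.7, "delta_pos": [0, 0, 0], "delta_rot": [0, 0, 0]},
  {"gripper": 1, "delta_pos": [0, 0, 0], "delta_rot": [0, 0, 0]},
  {"gripper": 1, "delta_pos": [0, 0, 0], "delta_rot": [0, 0, 0]},
  {"gripper": 1, "delta_pos": [0, 0, 0], "delta_rot": [0, 0, 0]},
])

```text
clock: 16.95
ee_pos: [0.4518, -0.1043, 0.1044]
tcp_rot: [0.119, 0.993, -0.0, 0.0]
force: [-0.2, 0.6, 3.4]
opening: 0.0209
```

send_rows([
  {"gripper": 1, "delta_pos": [0, 0, -15], "delta_rot": [0, 0, 0]},
  {"gripper": 1, "delta_pos": [0, 0, -40], "delta_rot": [0, 0, 0]},
  {"gripper": 1, "delta_pos": [0, 0, -65], "delta_rot": [0, 0, 0]},
  {"gripper": 1, "delta_pos": [0, 0, -80], "delta_rot": [0, 0, 0]},
  {"gripper": 1, "delta_pos": [0, 0, -80], "delta_rot": [0, 0, 0]},
])

```text
clock: 17.58
ee_pos: [0.4523, -0.1046, 0.1852]
tcp_rot: [0.119, 0.993, -0.0, 0.001]
force: [0.1, 0.1, -1.6]
opening: 0.021
```

```bash
python3 d.py .6384 -.0217 .180
```

```text
tool mm [-161.2  124.6    5.6] tilt [ 0.003 -0.001 -1.   ] t 17.575
```

send_rows([
  {"gripper": 1, "delta_pos": [-20, 15, 0], "delta_rot": [0, 0, 0]},
  {"gripper": 1, "delta_pos": [-55, 42, 0], "delta_rot": [0, 0, 0]},
  {"gripper": 1, "delta_pos": [-93, 71, 0], "delta_rot": [0, 0, 0]},
  {"gripper": 1, "delta_pos": [-130, 100, 0], "delta_rot": [0, 0, 0]},
  {"gripper": 1, "delta_pos": [-155, 119, 2], "delta_rot": [0, 0, 0]},
])

```text
clock: 18.2
ee_pos: [0.6312, -0.0242, 0.1802]
tcp_rot: [0.119, 0.993, 0.0, -0.001]
force: [-0.4, -0.7, -0.8]
opening: 0.0209
```

send_rows([
  {"gripper": 1, "delta_pos": [-7, 5, 0], "delta_rot": [0, 0, 0]},
  {"gripper": 1, "delta_pos": [-7, 5, 15], "delta_rot": [0, 0, 0]},
  {"gripper": 1, "delta_pos": [-7, 5, 35], "delta_rot": [0, 0, 0]},
  {"gripper": 1, "delta_pos": [-7, 5, 55], "delta_rot": [0, 0, 0]},
  {"gripper": 1, "delta_pos": [-7, 5, 55], "delta_rot": [0, 0, 0]},
])

```text
clock: 18.82
ee_pos: [0.6341, -0.0224, 0.1237]
tcp_rot: [0.12, 0.993, -0.0, -0.004]
force: [0.1, 1.1, -0.8]
opening: 0.0213
```

send_rows([
  {"gripper": 1, "delta_pos": [0, 0, 0], "delta_rot": [0, 0, 0]},
  {"gripper": 1, "delta_pos": [0, 0, 0], "delta_rot": [0, 0, 0]},
])

```text
clock: 19.08
ee_pos: [0.6385, -0.0224, 0.1279]
tcp_rot: [0.119, 0.993, -0.0, 0.001]
force: [-0.1, 0.7, 0.2]
opening: 0.0213
```

```bash
python3 d.py .6384 -.0217 .116
```

```text
tool mm [ 0.3  0.6 11.9] tilt [ 0.002 -0.    -1.   ] t 19.075
```

send_rows([
  {"gripper": 1, "delta_pos": [0, 0.5, 5], "delta_rot": [0, 0, 0]},
  {"gripper": 1, "delta_pos": [0, 0.5, 9], "delta_rot": [0, 0, 0]},
  {"gripper": 1, "delta_pos": [0, 0.5, 10], "delta_rot": [0, 0, 0]},
  {"gripper": 1, "delta_pos": [0, 0.5, 11], "delta_rot": [0, 0, 0]},
  {"gripper": 1, "delta_pos": [0, 0.5, 11], "delta_rot": [0, 0, 0]},
])

```text
clock: 19.7
ee_pos: [0.6384, -0.0216, 0.1165]
tcp_rot: [0.119, 0.993, 0.0, 0.0]
force: [-1.7, -0.3, 3.0]
opening: 0.021
```

send_rows([
  {"gripper": 1, "delta_pos": [0, 0, 0.5], "delta_rot": [0, 0, 0]},
  {"gripper": 1, "delta_pos": [0, 0, 1], "delta_rot": [0, 0, 0]},
  {"gripper": 1, "delta_pos": [0, 0, 1], "delta_rot": [0, 0, 0]},
])

```text
clock: 20.08
ee_pos: [0.6385, -0.0216, 0.1165]
tcp_rot: [0.119, 0.993, 0.0, 0.001]
force: [-3.4, 1.4, 8.4]
opening: 0.0214
```

Contact. Release.

send_rows([
  {"gripper": 0.7, "delta_pos": [0, 0, 0], "delta_rot": [0, 0, 0]},
  {"gripper": 0.5, "delta_pos": [0, 0, 0], "delta_rot": [0, 0, 0]},
  {"gripper": 0.3, "delta_pos": [0, 0, 0], "delta_rot": [0, 0, 0]},
  {"gripper": 0.1, "delta_pos": [0, 0, 0], "delta_rot": [0, 0, 0]},
  {"gripper": 0, "delta_pos": [0, 0, 0], "delta_rot": [0, 0, 0]},
])

```text
clock: 20.7
ee_pos: [0.6382, -0.0216, 0.1147]
tcp_rot: [0.119, 0.993, -0.0, -0.0]
force: [0.1, 0.3, -0.0]
opening: 0.0852
```

send_rows([
  {"gripper": 0, "delta_pos": [0, 0, -20], "delta_rot": [0, 0, 0]},
  {"gripper": 0, "delta_pos": [0, 0, -50], "delta_rot": [0, 0, 0]},
  {"gripper": 0, "delta_pos": [0, 0, -85], "delta_rot": [0, 0, 0]},
  {"gripper": 0, "delta_pos": [0, 0, -110], "delta_rot": [0, 0, 0]},
  {"gripper": 0, "delta_pos": [0, 0, -110], "delta_rot": [0, 0, 0]},
])

```text
clock: 21.32
ee_pos: [0.64, -0.0218, 0.2275]
tcp_rot: [0.119, 0.993, -0.0, 0.003]
force: [1.8, -0.3, 0.3]
opening: 0.0857
```

```bash
python3 d.py .468 -.3165 .225
```

```text
tool mm [  97.5 -327.     1.8] tilt [ 0.006 -0.001 -1.   ] t 21.325
```

send_rows([
  {"gripper": 0, "delta_pos": [8, -27, 0], "delta_rot": [0, 0, 0]},
  {"gripper": 0, "delta_pos": [22, -74, 0], "delta_rot": [0, 0, 0]},
  {"gripper": 0, "delta_pos": [36, -121, 0], "delta_rot": [0, 0, 0]},
  {"gripper": 0, "delta_pos": [50, -168, 0], "delta_rot": [0, 0, 0]},
  {"gripper": 0, "delta_pos": [64, -215, 0], "delta_rot": [0, 0, 0]},
])

```text
clock: 21.95
ee_pos: [0.5234, -0.2161, 0.2229]
tcp_rot: [0.119, 0.993, 0.0, -0.001]
force: [-0.2, 0.2, 0.5]
opening: 0.0852
```

send_rows([
  {"gripper": 0, "delta_pos": [14, -46, 0], "delta_rot": [0, 0, 0]},
  {"gripper": 0, "delta_pos": [28, -92, 0], "delta_rot": [0, 0, 0]},
  {"gripper": 0, "delta_pos": [33, -112, 0], "delta_rot": [0, 0, 0]},
  {"gripper": 0, "delta_pos": [33, -112, 20], "delta_rot": [0, 0, 0]},
  {"gripper": 0, "delta_pos": [33, -112, 40], "delta_rot": [0, 0, 0]},
])

```text
clock: 22.58
ee_pos: [0.4664, -0.3161, 0.1834]
tcp_rot: [0.119, 0.993, 0.001, -0.0]
force: [0.4, -0.2, 0.2]
opening: 0.0854
```

```bash
python3 - <<'E'
from d import *
T=manip.get_image("top");S=manip.get_image("side"); go(.468,-.3165,.125)
cv2.imwrite("pics/s7.png",np.hstack([cv2.resize(T[130:280,200:400],(400,300)),cv2.resize(S[90:240,230:430],(400,300))]))
cv2.imwrite("pics/top7.png",T)
E
```

```text
tool mm [-3.9 -1.6 56.3] tilt [-0.005  0.005 -1.   ] t 22.675
```

View pics/s7.png

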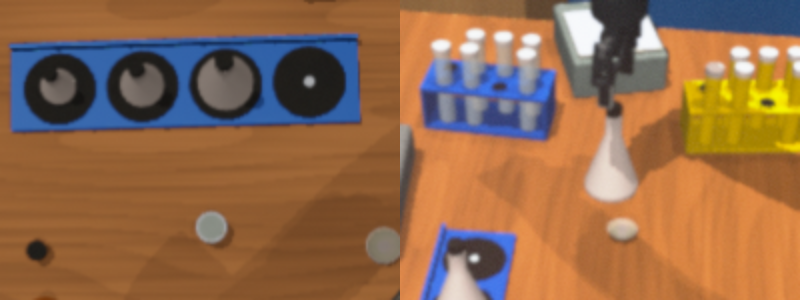

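Left: d, c and b sit concentric on marks 0, 1 and 2, and mark3 is free. Right: the jaws are above a. Descend and grip.

send_rows([
  {"gripper": 0, "delta_pos": [-3, -0.5, 15], "delta_rot": [0, 0, 0]},
  {"gripper": 0, "delta_pos": [-3, -0.5, 40], "delta_rot": [0, 0, 0]},
  {"gripper": 0, "delta_pos": [-3, -0.5, 56], "delta_rot": [0, 0, 0]},
  {"gripper": 0, "delta_pos": [-3, -0.5, 56], "delta_rot": [0, 0, 0]},
])

```text
clock: 23.18
ee_pos: [0.4686, -0.3166, 0.1273]
tcp_rot: [0.119, 0.993, 0.001, -0.001]
force: [-0.0, 0.0, -0.6]
opening: 0.0852
```

send_rows([
  {"gripper": 0.5, "delta_pos": [0, 0, 0], "delta_rot": [0, 0, 0]},
  {"gripper": 0.7, "delta_pos": [0, 0, 0], "delta_rot": [0, 0, 0]},
  {"gripper": 1, "delta_pos": [0, 0, 0], "delta_rot": [0, 0, 0]},
  {"gripper": 1, "delta_pos": [0, 0, 0], "delta_rot": [0, 0, 0]},
  {"gripper": 1, "delta_pos": [0, 0, 0], "delta_rot": [0, 0, 0]},
])

```text
clock: 23.8
ee_pos: [0.4697, -0.3181, 0.1295]
tcp_rot: [0.119, 0.993, -0.001, 0.0]
force: [-0.1, -0.2, 2.4]
opening: 0.0234
```

send_rows([
  {"gripper": 1, "delta_pos": [0, 0, -15], "delta_rot": [0, 0, 0]},
  {"gripper": 1, "delta_pos": [0, 0, -40], "delta_rot": [0, 0, 0]},
  {"gripper": 1, "delta_pos": [0, 0, -65], "delta_rot": [0, 0, 0]},
  {"gripper": 1, "delta_pos": [0, 0, -75], "delta_rot": [0, 0, 0]},
  {"gripper": 1, "delta_pos": [0, 0, -75], "delta_rot": [0, 0, 0]},
])

```text
clock: 24.42
ee_pos: [0.4697, -0.3178, 0.2046]
tcp_rot: [0.119, 0.993, -0.0, 0.001]
force: [0.2, -0.3, -1.9]
opening: 0.0232
```

```bash
python3 d.py .641 -.1214 .20
```

```text
tool mm [-119.9  231.3    4.7] tilt [ 0.001 -0.001 -1.   ] t 24.425
```

send_rows([
  {"gripper": 1, "delta_pos": [-10, 20, 0], "delta_rot": [0, 0, 0]},
  {"gripper": 1, "delta_pos": [-31, 60, 0], "delta_rot": [0, 0, 0]},
  {"gripper": 1, "delta_pos": [-54, 104, 0], "delta_rot": [0, 0, 0]},
  {"gripper": 1, "delta_pos": [-77, 148, 0], "delta_rot": [0, 0, 0]},
  {"gripper": 1, "delta_pos": [-99, 190, 0], "delta_rot": [0, 0, 0]},
])

```text
clock: 25.05
ee_pos: [0.6105, -0.1547, 0.2021]
tcp_rot: [0.119, 0.993, 0.0, -0.001]
force: [0.1, -0.9, -1.6]
opening: 0.0232
```

send_rows([
  {"gripper": 1, "delta_pos": [-14, 28, 0], "delta_rot": [0, 0, 0]},
  {"gripper": 1, "delta_pos": [-21, 41, 10], "delta_rot": [0, 0, 0]},
  {"gripper": 1, "delta_pos": [-21, 41, 30], "delta_rot": [0, 0, 0]},
  {"gripper": 1, "delta_pos": [-21, 41, 48], "delta_rot": [0, 0, 0]},
  {"gripper": 1, "delta_pos": [-21, 41, 48], "delta_rot": [0, 0, 0]},
])

```text
clock: 25.68
ee_pos: [0.638, -0.1215, 0.1526]
tcp_rot: [0.12, 0.993, 0.0, -0.003]
force: [-0.6, -0.2, -0.8]
opening: 0.0227
```

send_rows([
  {"gripper": 1, "delta_pos": [0, 0, 0], "delta_rot": [0, 0, 0]},
  {"gripper": 1, "delta_pos": [0, 0, 0], "delta_rot": [0, 0, 0]},
])

```text
clock: 25.92
ee_pos: [0.6412, -0.122, 0.1569]
tcp_rot: [0.119, 0.993, -0.0, 0.001]
force: [-0.0, -0.2, -1.6]
opening: 0.0231
```

```bash
python3 d.py .641 -.1214 .141
```

```text
tool mm [ 0.4  0.6 15.9] tilt [ 0.002 -0.001 -1.   ] t 25.925
```

send_rows([
  {"gripper": 1, "delta_pos": [0, 0.5, 6], "delta_rot": [0, 0, 0]},
  {"gripper": 1, "delta_pos": [0, 0.5, 11], "delta_rot": [0, 0, 0]},
  {"gripper": 1, "delta_pos": [0, 0.5, 14], "delta_rot": [0, 0, 0]},
  {"gripper": 1, "delta_pos": [0, 0.5, 15], "delta_rot": [0, 0, 0]},
  {"gripper": 1, "delta_pos": [0, 0.5, 15], "delta_rot": [0, 0, 0]},
])

```text
clock: 26.55
ee_pos: [0.6407, -0.121, 0.1416]
tcp_rot: [0.119, 0.993, -0.0, 0.0]
force: [-1.7, 0.5, 3.9]
opening: 0.0233
```

send_rows([
  {"gripper": 1, "delta_pos": [0, 0, 0.5], "delta_rot": [0, 0, 0]},
  {"gripper": 1, "delta_pos": [0, 0, 1], "delta_rot": [0, 0, 0]},
  {"gripper": 1, "delta_pos": [0, 0, 1], "delta_rot": [0, 0, 0]},
])

```text
clock: 26.92
ee_pos: [0.6408, -0.1211, 0.1416]
tcp_rot: [0.119, 0.993, -0.0, 0.0]
force: [-3.7, 0.4, 10.0]
opening: 0.023
```

Contact. Release, raise, back off and look.

send_rows([
  {"gripper": 0.7, "delta_pos": [0, 0, 0], "delta_rot": [0, 0, 0]},
  {"gripper": 0.5, "delta_pos": [0, 0, 0], "delta_rot": [0, 0, 0]},
  {"gripper": 0.3, "delta_pos": [0, 0, 0], "delta_rot": [0, 0, 0]},
  {"gripper": 0.1, "delta_pos": [0, 0, 0], "delta_rot": [0, 0, 0]},
  {"gripper": 0, "delta_pos": [0, 0, 0], "delta_rot": [0, 0, 0]},
])

```text
clock: 27.55
ee_pos: [0.6407, -0.121, 0.1397]
tcp_rot: [0.119, 0.993, 0.0, -0.0]
force: [0.7, 0.2, 0.2]
opening: 0.0853
```

send_rows([
  {"gripper": 0, "delta_pos": [0, 0, -20], "delta_rot": [0, 0, 0]},
  {"gripper": 0, "delta_pos": [0, 0, -50], "delta_rot": [0, 0, 0]},
  {"gripper": 0, "delta_pos": [0, 0, -85], "delta_rot": [0, 0, 0]},
  {"gripper": 0, "delta_pos": [0, 0, -110], "delta_rot": [0, 0, 0]},
  {"gripper": 0, "delta_pos": [0, 0, -110], "delta_rot": [0, 0, 0]},
])

```text
clock: 28.18
ee_pos: [0.6424, -0.1215, 0.2526]
tcp_rot: [0.119, 0.993, -0.0, 0.003]
force: [-0.0, -0.1, -0.1]
opening: 0.0855
```

send_rows([
  {"gripper": 0, "delta_pos": [20, -35, 0], "delta_rot": [0, 0, 0]},
  {"gripper": 0, "delta_pos": [40, -75, 0], "delta_rot": [0, 0, 0]},
  {"gripper": 0, "delta_pos": [60, -115, 0], "delta_rot": [0, 0, 0]},
  {"gripper": 0, "delta_pos": [80, -155, 0], "delta_rot": [0, 0, 0]},
  {"gripper": 0, "delta_pos": [100, -190, 0], "delta_rot": [0, 0, 0]},
])

```text
clock: 28.8
ee_pos: [0.4968, -0.2825, 0.2479]
tcp_rot: [0.119, 0.993, 0.001, -0.001]
force: [-0.5, 0.3, -0.4]
opening: 0.0854
```

send_rows([
  {"gripper": 0, "delta_pos": [10, -25, 0], "delta_rot": [0, 0, 0]},
  {"gripper": 0, "delta_pos": [10, -25, 0], "delta_rot": [0, 0, 0]},
  {"gripper": 0, "delta_pos": [10, -25, 0], "delta_rot": [0, 0, 0]},
])

```text
clock: 29.18
ee_pos: [0.4828, -0.3032, 0.2487]
tcp_rot: [0.119, 0.993, 0.001, -0.001]
force: [0.4, -0.6, 0.8]
opening: 0.0855
```

```bash
python3 - <<'E'
from m import *
from d import F,M
T=manip.get_image("top");S=manip.get_image("side"); cv2.imwrite("pics/topf.png",T)
cv2.imwrite("pics/f.png",np.hstack([cv2.resize(T[120:280,200:400],(400,320)),cv2.resize(S[170:340,190:390],(400,320))]))
H=dict(a=.144,b=.118,c=.096,d=.079)
for k,m in zip("dcba",("m0","m1","m2","m3")):
    x,y=M[m]; z=.012+H[k]-.006
    b=dark(S,proj("side",(x,y,z)),7)
    # white body blob in top view: low-saturation bright ring, base disc ray-cast
    print(k,M[m],"side stopper:",None if b is None else (onz("side",b[0],z).round(4),b[1]))
print(manip.sense()["ee_pos"],manip.sense()["clock"])
E
```

```text
d (0.6338, 0.179) side stopper: (array([0.6333, 0.1721, 0.085 ]), np.int32(92))
c (0.636, 0.0788) side stopper: (array([0.6378, 0.0798, 0.102 ]), np.int32(50))
b (0.6384, -0.0217) side stopper: (array([ 0.637 , -0.0185,  0.124 ]), np.int32(38))
a (0.641, -0.1214) side stopper: (array([ 0.6373, -0.1186,  0.15  ]), np.int32(39))
[ 0.48331497 -0.30299407  0.24918041] 29.275
```

View pics/f.png

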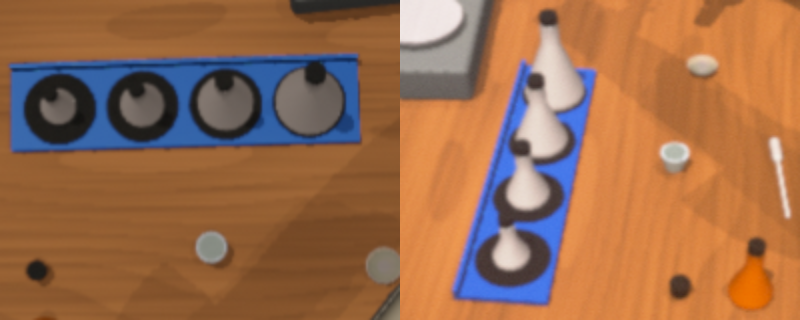

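All four stand upright and in order. One numerical check of how well the bases are centred.

```bash
python3 - <<'E'
from m import *
from d import M
T=cv2.imread("pics/topf.png"); hsv=cv2.cvtColor(T,cv2.COLOR_BGR2HSV)
m=((hsv[...,2]>85)&(hsv[...,1]<90)).astype(np.uint8); m[:135]=0;m[200:]=0
R=dict(m0=21,m1=26,m2=33,m3=40)
for c in cv2.findContours(m,cv2.RETR_EXTERNAL,cv2.CHAIN_APPROX_NONE)[0]:
    if cv2.contourArea(c)<60 or not 200<c[:,0,0].mean()<385: continue
    p=c[:,0].astype(float); k=min(M,key=lambda k:np.hypot(*(proj("top",(*M[k],.012))-p.mean(0))))
    w=np.array([onz("top",q,.012)[:2] for q in p])
    # robot-facing half of the base outline, circle of known radius
    from scipy.optimize import least_squares
    h=w[w[:,0]<M[k][0]+.003]; f=least_squares(lambda a:np.hypot(*(h-a).T)-R[k]/1e3,M[k],loss="soft_l1",f_scale=.001)
    print(k,"base",f.x.round(4),"off mm",((f.x-M[k])*1e3).round(1),"rms",round(float(np.std(f.fun)*1e3),1))
a=cv2.imread("pics/top0.png")[234:253,296:317].astype(int);b=T[234:253,296:317].astype(int);print("crucible diff",abs(a-b).mean())
E
```

```text
m0 base [0.6384 0.1808] off mm [4.6 1.8] rms 0.8
m1 base [0.6398 0.0795] off mm [3.8 0.7] rms 0.9
m2 base [ 0.6417 -0.0207] off mm [3.3 1. ] rms 0.9
m3 base [ 0.6429 -0.1206] off mm [1.9 0.8] rms 0.8
crucible diff 4.2063492063492065
```

```bash
python3 -c "
from rig import manip
print(manip.job_done())"
```

```text
the job is handed in; nothing more can be done
None
```

I placed all four flasks on the blue board in size order and handed the job in at about 29 s. The largest, a, is on mark3 at the end nearest the blue rack (-y). Then come b on mark2, c on mark1 and d on mark0.

- **Last pictures:** the final top and side views show all four upright on their marks, the arm clear of them, and the crucible at the same pixel as at the start (306,243).
- **Centring:** a circle fit of the bases in the top view puts them within about 1–2 mm of the dots along the row. Across the row they read 2 mm (a) to about 4.6 mm (d) towards the rail. Part of that may be bias from the colour mask and the 2 mm calibration, because the gripper's release positions were within about 1.5 mm of the marks. I did not re-place any flask for this.
- **Check that failed:** my stopper check in the side view was off by 7 mm along the row for flask d. Its stopper merges with the black disc behind it, so I ignored that reading.
- **Crucible comparison:** the before-and-after pixel difference at the crucible was not zero (4.2 grey levels on average). I took this as shadow or noise, since its position had not changed.

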